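Load the stepped praline chest

ROBOT

A 6-joint arm with a two-finger parallel gripper is mounted at the origin on a cart in front of the work surface, level with it; the furniture and walls round the work are solid. World frame = base frame: x ahead of the robot, y to its left, z up, the work surface at z = 0. Lengths are in m, angles in rad, forces in N, time in s.
With the tool pointing down it reaches from about 0.325 to 0.775 m from the base axis. Payload 5.5 kg.
Tool frame: the origin (TCP) lies at the very end of the fingers, on their centre line; the grasp point (between the pads) lies bot.hold_point_z behind it (bot.hold_point_z is the distance from the TCP to the grasp point, in m); z points along the fingers, x is the direction in which the jaws open and shut, and the axes are right-handed (so a half turn about z gives the same grasp; the last joint's range is limited). The gripper opens to 85 mm and grips with 20 to 120 N. Pads are 22 mm wide; open, the fingers measure 114 mm over their backs; the gripper's body (76 mm by 85 mm) begins 54 mm behind the grasp point. The pads swing forward as they close: fully open they stand 13 mm farther back than shut.
Start: joints at [1.067, 0.091, 1.231, -0, 1.82, -0.057], TCP at [0.259, 0.541, 0.231] pointing down, gripper open.
Joint ranges: [-2.87, 2.87], [-0.86, 2.18], [0.17, 2.46], [-1.51, 4.65], [0.06, 2.69], [-2.65, 2.65]. Speed limits (rad/s): [2.57, 2.57, 3.01, 3.14, 3.14, 3.14].

INTERFACE

Orientations are given as a unit quaternion [w, x, y, z].
In Python, from bench import bot, vision gives the robot as it stands.
- The arm moves only by the tool send_rows, never from a script. Its arguments are lists of equal length, an entry for each row: "offset": the shift along the tool's x, y, z in mm, a list of three; "twist": the turn about the tool's z in rad; "fingers": the finger opening in mm, from 0 to 85.4. A call has 1 to 12 rows; each row is the pose to reach, as a shift and turn from the pose commanded when the call began, along the tool's axes at that moment; what a row does not reach only later rows make up. A row lasts 1/10 s, in which the tool goes at most 50 mm and 8.59 degrees, less where a joint would pass 70% of its speed; a pose out of reach is approached as far as the arm can. A call with a gripper value outside its range is refused whole. The fingers move at their own pace and stop on an object; "squeeze" is the grip in N (left out, the last holds). Time passes only in rows, so rows that repeat a pose let the fingers close. It gives the time, the measured TCP pose, the force and the opening at its end, in the units of the state.
- bot.observe(): the state, without advancing time (a new reading comes with each control period).
- vision.get_image(name): name is "side" or "top" or "wrist"; returns a dict with "frame" (480x640x3 uint8, red, green, blue), "z_map" (480x640 float32, m along the optical axis (not along the pixel's ray), 0 where there is no reading), "fx", "fy", "cx", "cy" (pixels), "R" (3x3) and "t" (3): a world point X has camera coordinates R X + t. Camera axes: x right, y down, z forward; pixel columns grow to the right and rows downward; lengths in m; the calibration is good to about 2 mm. A picture is of the moment at which its call begins.
- bot.sign_off(): hands the job in, once; it reports no verdict.
The state is a dict: "time_s": time; "joint_pos": joint angles; "qd": joint speeds; "joint_efforts": joint torques, N m; "tool_pos": TCP position; "tcp_rot": TCP orientation; "ft_force": force on the tool from outside, world axes, zero at the start; "moment": the same for the moment, N m; "opening": finger opening in m.
Only numpy, scipy, OpenCV 4.12 (cv2) and the standard library are available. Lean on these libraries where they do the work, as an engineer would, in place of code of your own. Each camera call takes 0.05 s, during which the arm holds its last target.

TASK

Load the dark wooden chest for the shop: the three white praline trays go in so that each lies level on its own step, the shortest on the floor, the middle one on the lower ledges and the longest on the upper ledges, and then the lid goes on, fully home. Keep the trays upright so that no praline slides out, and leave the roll of stickers and the white tub where they stand.

Things in the scene. Friction and masses are not known exactly. Their poses are not given: they have to be found in the camera images.
- chest: open dark wooden chest, brass corners, fixed, 100 (x) x 170 (y) x 88 mm high (rim). Inside 86 wide (x), stepped at both y ends: 104 long at the floor (6 above its origin), 130 long above the lower ledges (32 above the origin), 156 long above the upper ledges (58 above the origin). Origin: centre of underside; y long axis, z up; symmetric.
- tray_short: shortest white tray, six round pralines, 78 (x) x 96 (y) mm; goes on the chest's floor (its origin 6 mm above the chest's). Bridge handle across its middle: bar along x, 9 thick (y), top 24 above the underside, slot below 12; pinch it across the 9, tips 12 below its top. Walls 12 high. 0.11-0.23 kg. Origin: centre of underside; y long axis, z up; symmetric.
- tray_middle: middle white tray, twelve square pralines, 78 (x) x 122 (y) mm; goes on the lower ledges (its origin 32 mm above the chest's). Bridge handle across its middle: bar along x, 9 thick (y), top 24 above the underside, slot below 12; pinch it across the 9, tips 12 below its top. Walls 12 high. 0.11-0.23 kg. Origin: centre of underside; y long axis, z up; symmetric.
- tray_long: longest white tray, eight chocolate sticks, 78 (x) x 148 (y) mm; goes on the upper ledges (its origin 58 mm above the chest's). Bridge handle across its middle: bar along x, 9 thick (y), top 24 above the underside, slot below 12; pinch it across the 9, tips 12 below its top. Walls 12 high. 0.11-0.23 kg. Origin: centre of underside; y long axis, z up; symmetric.
- lid: dark wooden chest lid, right way up: board 100 (x) x 170 (y) x 8 mm over a lip 78 x 148 x 4 that drops inside the rim (home: its origin 84 mm above the chest's). Handle bar along x, 66 long, 12 thick (y), 22 to 34 above the origin, on two brass posts; pinch it across the 12. 0.17-0.35 kg. Origin: centre of the lip's underside; y long axis, z up; symmetric.
- labels: loose bystander: roll of round-labelled stickers standing on end, 68 mm across, 46 high; origin at the centre of its underside
- tub: loose bystander: open white tub, 110 x 126 mm, 98 high; origin at the centre of its underside

How it is judged:
On the way, in this order (a step that is already met when the one before it is completed fails the run):
1. short tray seated in the chest (horizontal distance between tray_short and chest below 0.009 m and z of tray_short in the frame of chest between 0.003 and 0.009 m and angle between the y axis of tray_short and the y axis of chest, either way round below 0.12 rad and angle between tray_short's own z axis and vertical below 0.05 rad), for 0.2 s.
2. middle tray seated in the chest (horizontal distance between tray_middle and chest below 0.009 m and z of tray_middle in the frame of chest between 0.029 and 0.035 m and angle between the y axis of tray_middle and the y axis of chest, either way round below 0.12 rad and angle between tray_middle's own z axis and vertical below 0.05 rad), for 0.2 s.
3. long tray seated in the chest (horizontal distance between tray_long and chest below 0.009 m and z of tray_long in the frame of chest between 0.055 and 0.061 m and angle between the y axis of tray_long and the y axis of chest, either way round below 0.12 rad and angle between tray_long's own z axis and vertical below 0.05 rad), for 0.2 s.
At the end, for the whole second after the job is handed in: The trays and the lid rest released in the chest, each within 9 mm of its centre in plan, within 3 mm of its seated height (short: floor, middle: lower ledges, long: upper ledges, lid: home on the rim), within 0.12 rad of the chest in yaw and level within 0.05 rad (all of step 1 and all of step 2 and all of step 3 and horizontal distance between lid and chest below 0.009 m and z of lid in the frame of chest between 0.081 and 0.087 m and angle between the y axis of lid and the y axis of chest, either way round below 0.12 rad and angle between lid's own z axis and vertical below 0.05 rad and linear speed of each of tray_short, tray_middle, tray_long, lid below 0.02 m/s and contact force between each of tray_short, tray_middle, tray_long, lid and the fingers below 0.1 N); the robot touches nothing.
It fails at once if a tray is tipped more than 0.45 rad, so that pralines slide out (angle between any of tray_short, tray_middle, tray_long's own z axis and vertical above 0.45 rad).
It fails at once if the roll of stickers or the tub is moved more than 30 mm (distance of any of labels, tub from where it was at the start of the episode above 0.03 m).
It also fails if it takes over 128 s, if anything falls off the work surface, if the arm or the gripper's body presses on something with over 40 N, if the wrist force passes 120 N, or if a joint passes its speed limit or range.

## Working session

There is one attempt and no reset: what is moved stays moved. The work goes in short steps, Python scripts to look and compute and a tool call to move; the robot and the scene stay as the last step left them, time stands still between calls to the robot, and variables do not carry over. Pictures are saved under pics/ and viewed, and the job is handed in when it is done.

Besides the shell and the picture viewer there is one more tool, called after "Call:" as name(argument=value, ...) on one line, values as JSON. send_rows: Moves the arm, as the interface text tells. Its arguments: {"type":"object","properties":{"offset":{"type":"array"},"twist":{"type":"array"},"fingers":{"type":"array"},"squeeze":{"type":"number"}},"required":["offset","twist","fingers"]}

```bash
ls; mkdir -p pics; python3 - <<'E'
from bench import bot, vision
import cv2
s=bot.observe();print(s, bot.hold_point_z)
for n in ["side","top","wrist"]:
    d=vision.get_image(n);cv2.imwrite(f"pics/{n}0.png",d["frame"][:,:,::-1])
    print(n,d["fx"],d["cx"],d["cy"],(-d["R"].T@d["t"]).round(3),d["R"].round(2).tolist())
E
```

```text
pics
{'time_s': 0.0, 'joint_pos': array([ 1.06731022e+00,  9.19059430e-02,  1.23191495e+00,  1.95298918e-05,
        1.81981542e+00, -5.67006065e-02]), 'qd': array([-0.00075348, -0.00018498,  0.00279265,  0.00062554, -0.00152894,
       -0.00105424]), 'joint_efforts': array([-1.66371632e-03, -4.58731914e+01, -4.18033004e+01, -1.99919032e-05,
        1.14358854e-02, -1.12324400e-05]), 'tool_pos': array([0.25909581, 0.54084923, 0.23010628]), 'tcp_rot': array([ 4.86357664e-04,  8.46186442e-01,  5.32885974e-01, -8.98709929e-04]), 'ft_force': array([-0.28968443,  0.67774707, -0.39924612]), 'moment': array([ 0.04067   , -0.0113931 ,  0.00652119]), 'opening': 0.0855598153940056} 0.0187
side 502.0311807914941 328.10030904725625 239.23879907548132 [-0.082 -0.911  0.667] [[0.83, -0.56, 0.0], [-0.27, -0.41, -0.87], [0.49, 0.72, -0.49]]
top 456.740258134627 325.28336468548514 237.63709247317047 [0.488 0.007 1.174] [[0.01, -1.0, 0.03], [-1.0, -0.01, -0.05], [0.05, -0.03, -1.0]]
wrist 429.60639343126104 312.79353818616926 236.5575666911094 [0.197 0.572 0.373] [[0.43, 0.9, -0.0], [0.87, -0.42, 0.27], [0.25, -0.12, -0.96]]
```

View pics/top0.png

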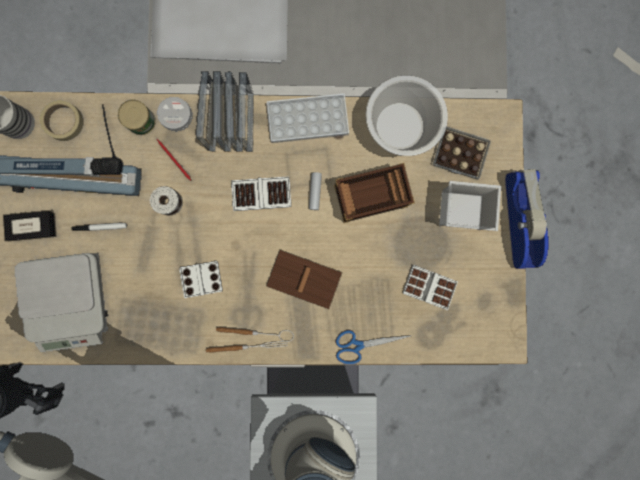

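View pics/side0.png

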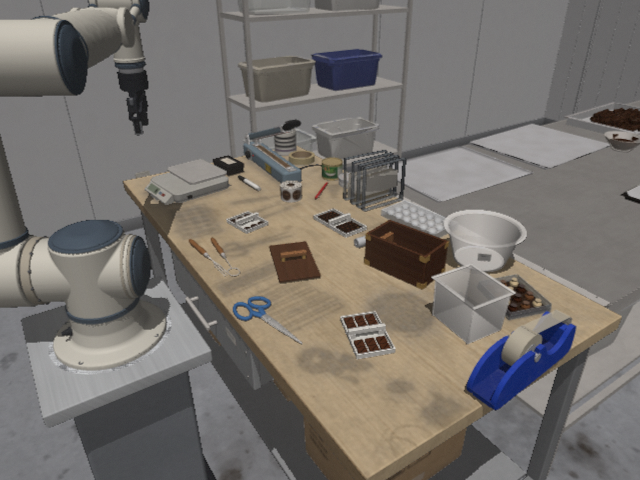

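```bash
cat > h.py <<'E'
from bench import bot, vision
import cv2, numpy as np
def ray(d,uv,z):
    uv=np.atleast_2d(np.asarray(uv,float)); C=-d["R"].T@d["t"]
    r=np.c_[(uv[:,0]-d["cx"])/d["fx"],(uv[:,1]-d["cy"])/d["fy"],np.ones(len(uv))]@d["R"]
    return C+r*((z-C[2])/r[:,2])[:,None]
def proj(d,X):
    p=np.atleast_2d(X)@d["R"].T+d["t"]; return np.c_[d["fx"]*p[:,0]/p[:,2]+d["cx"],d["fy"]*p[:,1]/p[:,2]+d["cy"]]
def cloud(d):
    v,u=np.mgrid[0:480,0:640]; Z=d["z_map"]
    c=np.stack([(u-d["cx"])/d["fx"]*Z,(v-d["cy"])/d["fy"]*Z,Z],-1)
    return (c-d["t"])@d["R"]
def rect(P):
    (c,(w,h),a)=cv2.minAreaRect((P[:,:2]*1000).astype(np.float32))
    if w>h: a+=90; w,h=h,w   # long axis direction
    # box angle a: direction of 'h' side = a+90
    th=np.deg2rad(a+90); th=(th+np.pi/2)%np.pi-np.pi/2
    return np.array(c)/1000,w,h,th
E
python3 - <<'E'
from h import *
d=vision.get_image("top");f=d["frame"];np.savez("top0.npz",**d)
P=cloud(d);hsv=cv2.cvtColor(f,cv2.COLOR_RGB2HSV)
for n,(u,v) in dict(short=(200,279),mid=(430,286),long=(261,193),lid=(304,279),chest=(373,193),labels=(165,200),tub=(470,206)).items():
    r=45
    H=P[v-r:v+r,u-r:u+r,2]
    zmin=0.006 if n!="chest" else .07
    if n=="tub": zmin=.08
    m=np.zeros((480,640),np.uint8); m[v-r:v+r,u-r:u+r]=(H>zmin)&(H<.13)
    if n=="labels": m[:,:140]=0
    k,lab,st,ce=cv2.connectedComponentsWithStats(m)
    i=1+np.argmax(st[1:,4]);Q=P[lab==i]
    print(n,st[i],rect(Q), "z",np.percentile(Q[:,2],[5,50,95]).round(4))
E
```

```text
short [180 261  43  37 482] (array([0.44412817, 0.28608554]), 77.89322662353516, 96.70854187011719, np.float64(-1.3840620291927248)) z [0.0064 0.0104 0.0246]
mid [403 265  55  45 717] (array([ 0.42652139, -0.29674762]), 78.01732635498047, 122.8353042602539, np.float64(1.2212051678710125)) z [0.0064 0.0096 0.0237]
long [231 176  60  35 675] (array([0.66377625, 0.13764989]), 78.20550537109375, 148.06793212890625, np.float64(-1.4855951123310227)) z [0.0066 0.0099 0.0244]
lid [ 267  250   75   59 2607] (array([0.44565311, 0.02584347]), 99.95358276367188, 170.05068969726562, np.float64(1.2258541150279099)) z [0.0077 0.0113 0.0173]
chest [336 163  79  58 797] (array([ 0.66090094, -0.14440164]), 102.12846374511719, 171.9744415283203, np.float64(-1.3173792218820148)) z [0.0737 0.086  0.0898]
labels [150 186  33  29 717] (array([0.63980988, 0.37191611]), 66.90765380859375, 68.82879638671875, np.float64(1.2503376201934442)) z [0.0143 0.0444 0.0484]
tub [446 181  55  50 743] (array([ 0.62681543, -0.37940125]), 110.64030456542969, 127.12173461914062, np.float64(1.487944985808368)) z [0.0834 0.0955 0.0993]
```

```bash
python3 - <<'E'
import cv2
f=cv2.imread("pics/top0.png");cv2.imwrite("pics/topc.png",cv2.resize(f[150:330,160:520],None,fx=2.2,fy=2.2,interpolation=cv2.INTER_CUBIC))
E
```

```text
(no output)
```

View pics/topc.png

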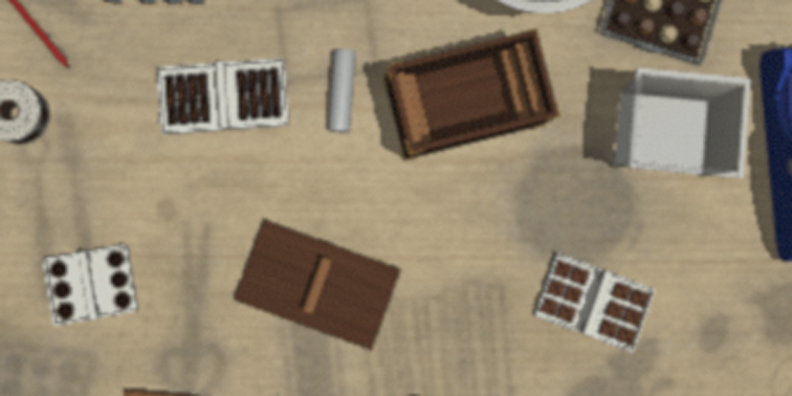

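```bash
cat >> h.py <<'E'
from scipy.spatial.transform import Rotation as Ro
def plan(x,y,z,yaw):
    s=bot.observe(); q=s["tcp_rot"]; R=Ro.from_quat([q[1],q[2],q[3],q[0]]).as_matrix()
    cur=np.arctan2(R[1,0],R[0,0]); dy=(yaw-cur+np.pi/2)%np.pi-np.pi/2
    print("off",(R.T@(np.array([x,y,z])-s["tool_pos"])*1000).round(1),"twist",round(-dy,4),"| pos",s["tool_pos"].round(4),"yaw",round(cur,4),"tiltz",R[:,2].round(4),"t",round(s["time_s"],2),"open",round(s["opening"]*1000,1),"F",s["ft_force"].round(1),"q6",s["joint_pos"][5].round(2))
E
python3 -c "
from h import *
plan(.4441,.2861,.14,1.7575)"
```

```text
off [-149.8  276.9   90.7] twist -0.6335 | pos [0.2591 0.541  0.2306] yaw 1.124 tiltz [-6.0e-04 -1.1e-03 -1.0e+00] t 0.2 open 85.7 F [-0.1 -0.8 -0.2] q6 -0.06
```

Call:
send_rows(offset=[[-150, 277, 91], [-150, 277, 91], [-150, 277, 91], [-150, 277, 91], [-150, 277, 91], [-150, 277, 91], [-150, 277, 91], [-150, 277, 91], [-150, 277, 91], [-150, 277, 91]], twist=[-0.6335, -0.6335, -0.6335, -0.6335, -0.6335, -0.6335, -0.6335, -0.6335, -0.6335, -0.6335], fingers=[50, 50, 50, 50, 50, 50, 50, 50, 50, 50], squeeze=40)

```text
time_s: 1.2
tool_pos: [0.4439, 0.287, 0.1408]
tcp_rot: [-0.0, 0.638, 0.77, 0.0]
ft_force: [-0.0, 0.8, 0.5]
opening: 0.05
```

```bash
python3 - <<'E'
from h import *
plan(.4441,.2861,.012,1.7575)
d=vision.get_image("wrist");f=d["frame"];cv2.imwrite("pics/w1.png",f[:,:,::-1])
P=cloud(d)
m=((P[...,2]>.019)&(P[...,2]<.03)).astype(np.uint8)
k,lab,st,ce=cv2.connectedComponentsWithStats(m)
for i in range(1,k):
    if st[i,4]>300: print(st[i],rect(P[lab==i]))
m=((P[...,2]>.007)&(P[...,2]<.03)).astype(np.uint8)
k,lab,st,ce=cv2.connectedComponentsWithStats(m)
for i in range(1,k):
    if st[i,4]>300: print(st[i],rect(P[lab==i]))
E
```

```text
off [-1.100e+00 -1.000e-01  1.288e+02] twist 0.0008 | pos [0.4439 0.287  0.1408] yaw 1.7583 tiltz [ 3.e-04  8.e-04 -1.e+00] t 1.2 open 50.0 F [-0.   0.8  0.5] q6 -1.25
[ 306  166   15  121 1729] (array([0.44454816, 0.28736554]), 8.791473388671875, 77.40550994873047, np.float64(0.18299005955708836))
[229   0  58  15 552] (array([0.3242919 , 0.23222328]), 7.17071533203125, 32.631954193115234, np.float64(-1.3820901581426028))
[   0  117   62  162 5713] (array([0.46777393, 0.10410544]), 37.58428192138672, 107.12901306152344, np.float64(-0.0019714049969312697))
[ 237  164  153  123 4090] (array([0.44496289, 0.2873378 ]), 78.53685760498047, 95.95674896240234, np.float64(-1.3887671524038652))
[249 173  27  26 401] (array([0.42769775, 0.25136972]), 15.071136474609375, 17.302316665649414, np.float64(0.7378289797435347))
[353 172  25  31 399] (array([0.41498801, 0.31503458]), 14.57783317565918, 17.974628448486328, np.float64(0.7588405883749605))
[251 210  24  24 363] (array([0.45025742, 0.2546506 ]), 14.090845108032227, 15.8143949508667, np.float64(0.28541746547894853))
[349 213  26  24 371] (array([0.43893796, 0.3187244 ]), 15.037199974060059, 15.466081619262695, np.float64(0.9856207394201126))
[350 243  24  27 345] (array([0.46206363, 0.32420877]), 15.041207313537598, 15.69371509552002, np.float64(0.9448814321187893))
[252 246  25  22 336] (array([0.47415381, 0.25939471]), 14.2700834274292, 15.658788681030273, np.float64(-1.0952984682516593))
[145 443  11  37 366] (array([0.65626813, 0.19811046]), 8.341772079467773, 36.11209487915039, np.float64(0.07589831840065742))
[128 446  15  34 408] (array([0.65985065, 0.18638875]), 10.965717315673828, 32.775325775146484, np.float64(0.0898770429030229))
```

View pics/w1.png

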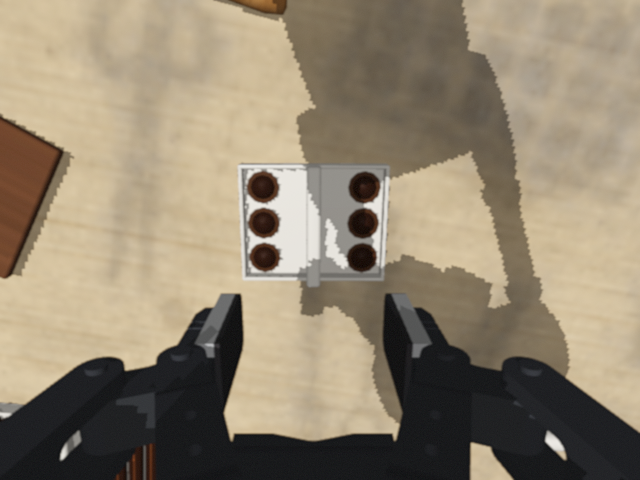

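Call:
send_rows(offset=[[0, 0.7, 50], [0, 0.7, 100], [0, 0.7, 115], [0, 0.7, 129], [0, 0.7, 129], [0, 0.7, 129], [0, 0.7, 129], [0, 0.7, 129], [0, 0.7, 129], [0, 0.7, 129], [0, 0.7, 129], [0, 0.7, 129]], twist=[0, 0, 0, 0, 0, 0, 0, 0, 0, 0, 0, 0], fingers=[50, 50, 50, 50, 50, 2, 2, 2, 2, 2, 2, 2], squeeze=40)

```text
time_s: 2.45
tool_pos: [0.4462, 0.2869, 0.0136]
tcp_rot: [0.001, 0.638, 0.77, 0.002]
ft_force: [-0.1, -0.9, 6.9]
opening: 0.0076
```

Call:
send_rows(offset=[[0, 0, -5], [0, 0, -30], [0, 0, -75], [0, 0, -125], [0, 0, -165], [0, 0, -165], [0, 0, -165]], twist=[0, 0, 0, 0, 0, 0, 0], fingers=[2, 2, 2, 2, 2, 2, 2])

```text
time_s: 3.15
tool_pos: [0.4453, 0.2864, 0.1773]
tcp_rot: [0.0, 0.638, 0.77, 0.001]
ft_force: [-0.6, -0.0, -2.8]
opening: 0.0076
```

```bash
python3 - <<'E'
from h import *
plan(.661,-.1445,.177,1.824)
d=vision.get_image("wrist");f=d["frame"];cv2.imwrite("pics/w2.png",f[:,:,::-1])
E
```

```text
off [-4.635e+02  1.320e+02  2.000e-01] twist -0.0666 | pos [0.4453 0.2864 0.1773] yaw 1.7574 tiltz [ 0.0018  0.001  -1.    ] t 3.15 open 7.6 F [-0.6 -0.  -2.8] q6 -1.25
```

View pics/w2.png

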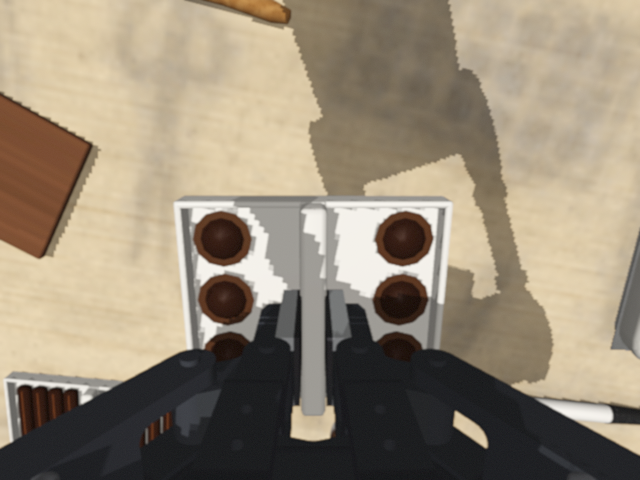

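Call:
send_rows(offset=[[-20, 6, 0], [-60, 17, 0], [-105, 30, 0], [-150, 43, 0], [-195, 56, 0], [-240, 68, 0], [-285, 81, 0], [-330, 94, 0], [-375, 107, 0], [-420, 120, 0], [-450, 128, 0], [-463.5, 132, 0]], twist=[-0.01, -0.02, -0.03, -0.04, -0.05, -0.067, -0.067, -0.067, -0.067, -0.067, -0.067, -0.067], fingers=[2, 2, 2, 2, 2, 2, 2, 2, 2, 2, 2, 2])

```text
time_s: 4.4
tool_pos: [0.66, -0.1476, 0.1719]
tcp_rot: [-0.003, 0.613, 0.79, -0.001]
ft_force: [0.2, 0.5, -1.9]
opening: 0.0075
```

Call:
send_rows(offset=[[0, 0, 0], [0, 0, 0], [0, 0, 0]], twist=[0, 0, 0], fingers=[2, 2, 2])

```text
time_s: 4.7
tool_pos: [0.6603, -0.1429, 0.1759]
tcp_rot: [-0.001, 0.611, 0.791, 0.0]
ft_force: [-0.0, -0.0, -1.9]
opening: 0.0079
```

```bash
python3 - <<'E'
from h import *
plan(.661,-.1445,.0205,1.824)
d=vision.get_image("wrist");f=d["frame"];cv2.imwrite("pics/w3.png",f[:,:,::-1])
P=cloud(d)
m=((P[...,2]>.08)&(P[...,2]<.095)).astype(np.uint8)
k,lab,st,ce=cv2.connectedComponentsWithStats(m)
for i in range(1,k):
    if st[i,4]>100: print(st[i],rect(P[lab==i]))
E
```

```text
off [ -1.8   0.4 155.4] twist 0.0022 | pos [ 0.6603 -0.1429  0.1759] yaw 1.8262 tiltz [-9.e-04  8.e-04 -1.e+00] t 4.7 open 7.9 F [-0.  -0.  -1.9] q6 -2.09
[  0   9  15  87 575] (array([ 0.60537921, -0.31811414]), 6.51461124420166, 42.145751953125, np.float64(-0.12244988323491679))
[ 149  150  324  175 9550] (array([ 0.66146881, -0.14387369]), 102.26322174072266, 172.4360809326172, np.float64(-1.3161473267855284))
[   0  343  173  104 3065] (array([ 0.78384125, -0.26939557]), 40.946449279785156, 138.28334045410156, np.float64(-0.7687179865419549))
```

View pics/w3.png

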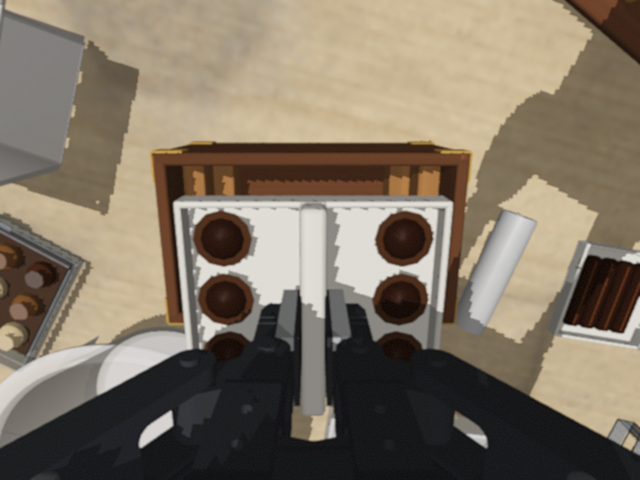

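Call:
send_rows(offset=[[-1.5, 0.7, 10], [-1.5, 0.7, 40], [-1.5, 0.7, 70], [-1.5, 0.7, 90], [-1.5, 0.7, 110], [-1.5, 0.7, 130], [-1.5, 0.7, 145], [-1.5, 0.7, 152], [-1.5, 0.7, 154], [-1.5, 0.7, 154]], twist=[0.002, 0.002, 0.002, 0.002, 0.002, 0.002, 0.002, 0.002, 0.002, 0.002], fingers=[2, 2, 2, 2, 2, 2, 2, 2, 2, 2])

```text
time_s: 5.75
tool_pos: [0.662, -0.1459, 0.0228]
tcp_rot: [0.0, 0.613, 0.79, 0.0]
ft_force: [-0.3, -0.0, -1.4]
opening: 0.0075
```

```bash
python3 - <<'E'
from h import *
plan(.6612,-.1442,.0195,1.8245)
E
```

```text
off [ 1.8 -0.4  3.3] twist -0.0018 | pos [ 0.662  -0.1459  0.0228] yaw 1.8227 tiltz [ 7.e-04 -2.e-04 -1.e+00] t 5.75 open 7.5 F [-0.3 -0.  -1.4] q6 -2.09
```

Call:
send_rows(offset=[[1.2, 0, 1], [1.2, 0, 2.5], [1.2, 0, 4], [1.2, 0, 4]], twist=[0, 0, 0, 0], fingers=[2, 2, 2, 2])

```text
time_s: 6.15
tool_pos: [0.662, -0.1449, 0.0196]
tcp_rot: [0.001, 0.613, 0.79, 0.0]
ft_force: [-0.5, 1.1, 3.0]
opening: 0.0077
```

```bash
python3 - <<'E'
from h import *
plan(.6612,-.1442,.0195,1.8245)
E
```

```text
off [ 0.8 -0.6  0.1] twist -0.002 | pos [ 0.662  -0.1449  0.0196] yaw 1.8225 tiltz [ 1.7e-03 -3.0e-04 -1.0e+00] t 6.15 open 7.7 F [-0.5  1.1  3. ] q6 -2.09
```

Contact with the floor at the right height. Release, rise.

Call:
send_rows(offset=[[0, 0, 0], [0, 0, 0], [0, 0, 0], [0, 0, 0], [0, 0, -20], [0, 0, -60], [0, 0, -110], [0, 0, -155], [0, 0, -155], [0, 0, -155]], twist=[0, 0, 0, 0, 0, 0, 0, 0, 0, 0], fingers=[30, 30, 30, 30, 30, 30, 30, 40, 50, 50])

```text
time_s: 7.15
tool_pos: [0.6622, -0.145, 0.1757]
tcp_rot: [0.002, 0.613, 0.79, 0.001]
ft_force: [0.5, 0.4, -0.7]
opening: 0.0503
```

```bash
cat > chk.py <<'E'
from h import *
import sys
# components at bands in wrist near chest
d=vision.get_image("top");P=cloud(d)
lo,hi=float(sys.argv[1]),float(sys.argv[2])
m=((P[...,2]>lo)&(P[...,2]<hi)&(abs(P[...,0]-.661)<.09)&(abs(P[...,1]+.144)<.09)).astype(np.uint8)
k,lab,st,ce=cv2.connectedComponentsWithStats(m)
for i in range(1,k):
    if st[i,4]>15: print(st[i],rect(P[lab==i]),np.median(P[lab==i][:,2]).round(4))
E
python3 - <<'E'
from h import *
plan(.4265,-.2967,.14,1.2212)
d=vision.get_image("wrist");f=d["frame"];cv2.imwrite("pics/w4.png",f[:,:,::-1])
E
```

```text
off [ -88.1 -266.2   34.9] twist 0.6013 | pos [ 0.6622 -0.145   0.1757] yaw 1.8225 tiltz [ 0.0041 -0.0011 -1.    ] t 7.15 open 50.3 F [ 0.5  0.4 -0.7] q6 -2.09
```

View pics/w4.png

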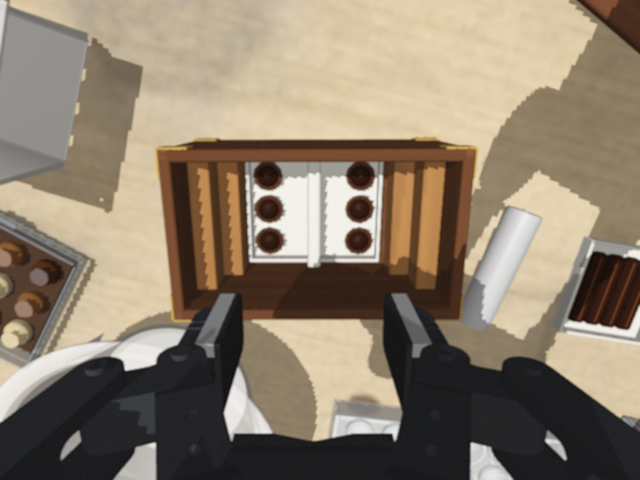

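Call:
send_rows(offset=[[-10, -30, 5], [-25, -75, 10], [-40, -120, 15], [-55, -165, 22], [-70, -210, 28], [-80, -245, 33], [-88, -266, 35], [-88, -266, 35], [-88, -266, 35], [-88, -266, 35]], twist=[0.1, 0.2, 0.3, 0.4, 0.5, 0.6, 0.601, 0.601, 0.601, 0.601], fingers=[50, 50, 50, 50, 50, 50, 50, 50, 50, 50])

```text
time_s: 8.2
tool_pos: [0.4262, -0.2955, 0.1373]
tcp_rot: [-0.001, 0.819, 0.574, 0.0]
ft_force: [-0.2, 0.1, 0.7]
opening: 0.0499
```

```bash
cat > tr.py <<'E'
from h import *
def tr(name):
    d=vision.get_image("wrist");f=d["frame"];cv2.imwrite(f"pics/{name}.png",f[:,:,::-1])
    P=cloud(d); s=bot.observe()["tool_pos"]
    for lo in (.007,.019):
        m=((P[...,2]>lo)&(P[...,2]<.04)).astype(np.uint8)
        k,lab,st,ce=cv2.connectedComponentsWithStats(m)
        for i in range(1,k):
            Q=P[lab==i]
            if st[i,4]>600 and np.hypot(*(Q[:,:2].mean(0)-s[:2]))<.05: print(st[i],rect(Q))
E
python3 - <<'E'
from tr import *
plan(.4265,-.2967,.012,1.2212)
tr("w5")
E
```

```text
off [ -1.2   0.9 125.3] twist 0.0013 | pos [ 0.4262 -0.2955  0.1373] yaw 1.2225 tiltz [-9.0e-04  1.3e-03 -1.0e+00] t 8.2 open 49.9 F [-0.2  0.1  0.7] q6 -1.89
[ 214  165  195  124 7112] (array([ 0.42682001, -0.29633737]), 78.42693328857422, 121.99286651611328, np.float64(1.2188872856162618))
[256 175  30  30 886] (array([ 0.39608154, -0.31266574]), 18.913747787475586, 18.933530807495117, np.float64(-0.35491055688520845))
[337 175  31  30 870] (array([ 0.41390952, -0.26382703]), 18.770172119140625, 19.08045768737793, np.float64(1.2211764057312395))
[257 210  29  29 809] (array([ 0.41757806, -0.3206778 ]), 18.55034828186035, 18.844215393066406, np.float64(-0.3708254744014674))
[336 211  30  28 798] (array([ 0.43538174, -0.27176569]), 18.5556583404541, 19.053190231323242, np.float64(1.2151458106008102))
[258 244  29  28 781] (array([ 0.43910602, -0.3284834 ]), 18.960054397583008, 18.96542739868164, np.float64(1.2140195597758154))
[336 244  29  28 766] (array([ 0.45697339, -0.2795621 ]), 18.856212615966797, 18.973115921020508, np.float64(-0.34301301787333394))
[ 304  167   15  122 1769] (array([ 0.42638605, -0.29599573]), 8.81471061706543, 77.23043823242188, np.float64(-0.3539250541238239))
```

View pics/w5.png

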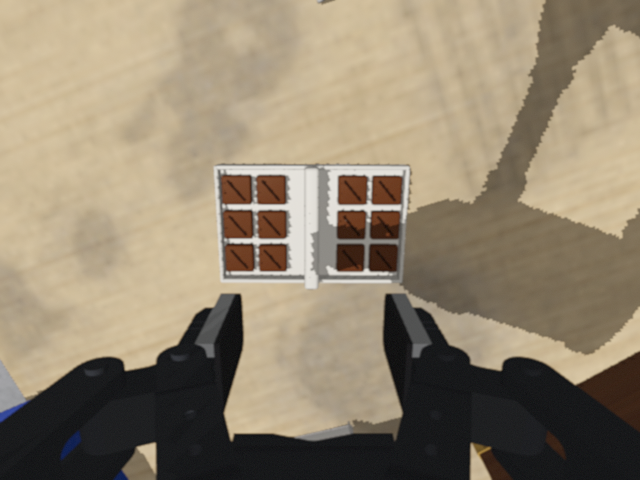

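Call:
send_rows(offset=[[-0.7, 0.7, 50], [-0.7, 0.7, 95], [-0.7, 0.7, 112], [-0.7, 0.7, 123.5], [-0.7, 0.7, 123.5], [-0.7, 0.7, 123.5], [-0.7, 0.7, 123.5], [-0.7, 0.7, 123.5], [-0.7, 0.7, 123.5], [-0.7, 0.7, 123.5], [-0.7, 0.7, 123.5], [-0.7, 0.7, 123.5]], twist=[0.002, 0.002, 0.002, 0.002, 0.002, 0.002, 0.002, 0.002, 0.002, 0.002, 0.002, 0.002], fingers=[30, 30, 30, 30, 30, 2, 2, 2, 2, 2, 2, 2], squeeze=40)

```text
time_s: 9.45
tool_pos: [0.4273, -0.2979, 0.0168]
tcp_rot: [0.002, 0.82, 0.573, 0.001]
ft_force: [0.7, -0.2, 5.6]
opening: 0.0076
```

```bash
python3 -c "
from h import *
plan(.6612,-.1442,.18,1.8245)"
```

```text
off [ 224.7  167.3 -162.8] twist -0.6051 | pos [ 0.4273 -0.2979  0.0168] yaw 1.2194 tiltz [ 0.0032 -0.002  -1.    ] t 9.45 open 7.6 F [ 0.7 -0.2  5.6] q6 -1.89
```

Call:
send_rows(offset=[[0, 0, -5], [0, 0, -25], [0, 0, -65], [0, 0, -110], [0, 0, -150], [0, 0, -165], [0, 0, -165], [0, 0, -165]], twist=[0, 0, 0, 0, 0, 0, 0, 0], fingers=[2, 2, 2, 2, 2, 2, 2, 2])

```text
time_s: 10.25
tool_pos: [0.4256, -0.2968, 0.1776]
tcp_rot: [-0.001, 0.82, 0.573, -0.0]
ft_force: [0.5, 1.0, -2.2]
opening: 0.0074
```

```bash
python3 -c "
from h import *
plan(.6612,-.1442,.18,1.8245)
d=vision.get_image('wrist');cv2.imwrite('pics/w6.png',d['frame'][:,:,::-1])"
```

```text
off [224.4 168.7  -2.7] twist -0.6051 | pos [ 0.4256 -0.2968  0.1776] yaw 1.2194 tiltz [-0.0024  0.0018 -1.    ] t 10.25 open 7.4 F [ 0.5  1.  -2.2] q6 -1.89
```

View pics/w6.png

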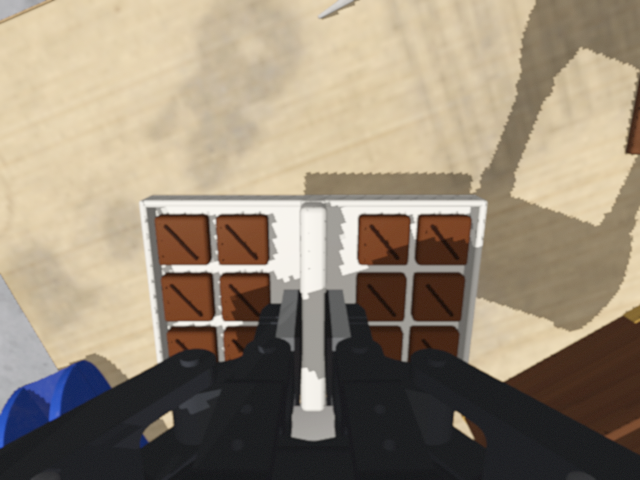

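Call:
send_rows(offset=[[15, 11, 0], [50, 37, 0], [85, 64, 0], [120, 90, 0], [155, 116, 0], [190, 142, 0], [212, 159, 0], [224, 168.5, -3], [224, 168.5, -3], [224, 168.5, -3], [224, 168.5, -3], [224, 168.5, -3]], twist=[-0.05, -0.14, -0.23, -0.32, -0.41, -0.5, -0.58, -0.605, -0.605, -0.605, -0.605, -0.605], fingers=[2, 2, 2, 2, 2, 2, 2, 2, 2, 2, 2, 2])

```text
time_s: 11.5
tool_pos: [0.6606, -0.1457, 0.1825]
tcp_rot: [-0.0, 0.613, 0.79, -0.0]
ft_force: [-0.5, 0.2, -3.2]
opening: 0.0075
```

```bash
python3 -c "
from h import *
plan(.6615,-.1442,.048,1.8245)
d=vision.get_image('wrist');cv2.imwrite('pics/w7.png',d['frame'][:,:,::-1])
s=bot.observe()
print(s['tool_pos'])
P=cloud(d)
m=((P[...,2]>.16)&(P[...,2]<.2)).astype(np.uint8); m[290:]=0
print(rect(P[m>0]),np.median(P[...,2][m>0]))"
```

```text
off [  1.2   1.3 134.5] twist -0.0016 | pos [ 0.6606 -0.1457  0.1825] yaw 1.8229 tiltz [-7.e-04 -0.e+00 -1.e+00] t 11.5 open 7.5 F [-0.5  0.2 -3.2] q6 -2.09
[ 0.6607509  -0.14559491  0.18278833]
(array([ 0.64036377, -0.15088135]), 38.362022399902344, 122.57970428466797, np.float64(-1.319399995227653)) 0.1744707180791995
```

View pics/w7.png

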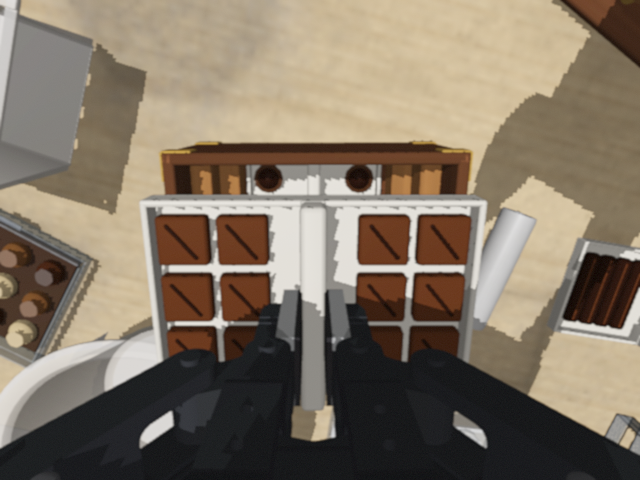

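Call:
send_rows(offset=[[1.2, 1.6, 10], [1.2, 1.6, 40], [1.2, 1.6, 70], [1.2, 1.6, 90], [1.2, 1.6, 105], [1.2, 1.6, 118], [1.2, 1.6, 127], [1.2, 1.6, 131], [1.2, 1.6, 133], [1.2, 1.6, 133]], twist=[-0.001, -0.001, -0.001, -0.001, -0.001, -0.001, -0.001, -0.001, -0.001, -0.001], fingers=[2, 2, 2, 2, 2, 2, 2, 2, 2, 2])

```text
time_s: 12.55
tool_pos: [0.6631, -0.1433, 0.0504]
tcp_rot: [0.0, 0.612, 0.791, 0.0]
ft_force: [-0.7, 0.5, -1.2]
opening: 0.0076
```

```bash
python3 -c "
from h import *
plan(.6615,-.1442,.048,1.8245)"
```

```text
off [-0.5 -1.7  2.4] twist 0.001 | pos [ 0.6631 -0.1433  0.0504] yaw 1.8255 tiltz [ 1.e-03 -2.e-04 -1.e+00] t 12.55 open 7.6 F [-0.7  0.5 -1.2] q6 -2.09
```

Call:
send_rows(offset=[[-0.4, -0.5, 1.5], [-0.4, -0.5, 3], [-0.4, -0.5, 4], [-0.4, -0.5, 4]], twist=[0, 0, 0, 0], fingers=[2, 2, 2, 2])

```text
time_s: 12.95
tool_pos: [0.6629, -0.1441, 0.0488]
tcp_rot: [0.001, 0.612, 0.791, 0.0]
ft_force: [-4.8, 0.1, 8.1]
opening: 0.0077
```

```bash
python3 -c "
from h import *
plan(.6615,-.1442,.048,1.8245)"
```

```text
off [ 0.2 -1.4  0.8] twist 0.0009 | pos [ 0.6629 -0.1441  0.0488] yaw 1.8254 tiltz [ 2.5e-03 -9.0e-04 -1.0e+00] t 12.95 open 7.7 F [-4.8  0.1  8.1] q6 -2.09
```

Call:
send_rows(offset=[[0, -1, 0], [0, -1, 0], [0, -1, 0], [0, -1, 0], [0, -1, 0], [0, -1, -20], [0, -1, -60], [0, -1, -110], [0, -1, -125], [0, -1, -125], [0, -1, -125]], twist=[0, 0, 0, 0, 0, 0, 0, 0, 0, 0, 0], fingers=[30, 30, 30, 30, 30, 30, 30, 40, 50, 50, 50])

```text
time_s: 14.05
tool_pos: [0.6612, -0.144, 0.1698]
tcp_rot: [-0.0, 0.612, 0.791, -0.0]
ft_force: [0.2, -1.1, -1.1]
opening: 0.0502
```

```bash
python3 - <<'E'
from h import *
plan(.6638,.1376,.14,1.656)
d=vision.get_image("wrist");f=d["frame"];cv2.imwrite("pics/w8.png",f[:,:,::-1])
P=cloud(d)
for lo,hi in ((.04,.062),(.08,.095)):
    m=((P[...,2]>lo)&(P[...,2]<hi)&(abs(P[...,0]-.661)<.08)&(abs(P[...,1]+.144)<.1)).astype(np.uint8)
    m[330:]=0
    k,lab,st,ce=cv2.connectedComponentsWithStats(m)
    for i in range(1,k):
        if st[i,4]>400: print(st[i],rect(P[lab==i]),np.percentile(P[lab==i][:,2],[5,50,95]).round(4))
E
```

```text
off [271.8  73.5  29.9] twist 0.1695 | pos [ 0.6612 -0.144   0.1698] yaw 1.8255 tiltz [-7.e-04  2.e-04 -1.e+00] t 14.05 open 50.2 F [ 0.2 -1.1 -1.1] q6 -2.09
[168 146 290   3 844] (array([ 0.61302344, -0.1563765 ]), 0.2794685363769531, 166.59039306640625, np.float64(-1.3166472520564065)) [0.0438 0.0527 0.0611]
[  178   166   271   133 14315] (array([ 0.66348199, -0.1433912 ]), 83.62083435058594, 157.2356719970703, np.float64(-1.316576977893142)) [0.042  0.0562 0.0594]
[222 175  31  30 801] (array([ 0.65190747, -0.19658699]), 18.912080764770508, 19.07022476196289, np.float64(-1.3082343761071167)) [0.0403 0.0413 0.0426]
[256 175  31  30 824] (array([ 0.64646436, -0.17535214]), 18.8380126953125, 18.9438419342041, np.float64(-1.3127777455715486)) [0.0403 0.0412 0.0424]
[338 175  30  30 833] (array([ 0.63333258, -0.12501759]), 18.670307159423828, 18.895994186401367, np.float64(0.2670611449676308)) [0.0402 0.0413 0.0425]
[372 175  31  30 822] (array([ 0.62787805, -0.10394844]), 18.857772827148438, 18.903797149658203, np.float64(-1.3163102623099707)) [0.0402 0.0413 0.0424]
[224 210  30  29 
[... 824 characters left out ...]
2, 18.927322387695312, np.float64(-1.3210054985355644)) [0.0403 0.0413 0.0423]
[337 244  29  27 687] (array([ 0.67733319, -0.11356374]), 18.46736717224121, 18.681699752807617, np.float64(-1.3062968265455428)) [0.0402 0.0413 0.0424]
[369 244  30  28 722] (array([ 0.6722395 , -0.09238259]), 18.8919677734375, 19.042984008789062, np.float64(0.243934753404087)) [0.0402 0.0413 0.0423]
[  147   149   333   180 10918] (array([ 0.66160748, -0.14386699]), 102.35044860839844, 172.7822723388672, np.float64(-1.3164094317710626)) [0.0816 0.0874 0.0887]
[ 243  310  140   17 2204] (array([ 0.70599213, -0.13253767]), 7.709367275238037, 81.9142074584961, np.float64(-1.3211189491980013)) [0.081  0.0872 0.0886]
```

View pics/w8.png

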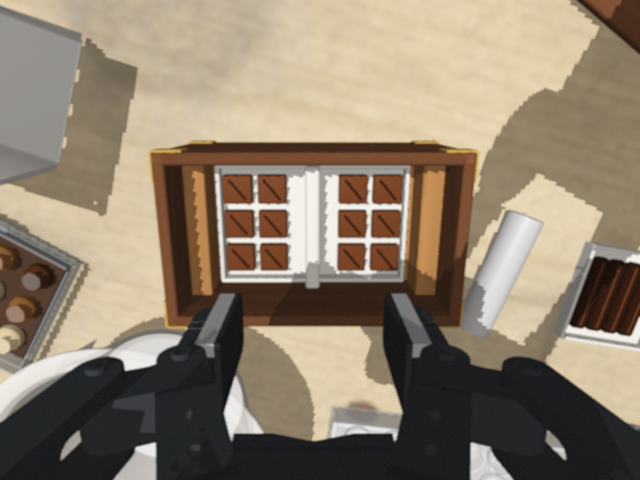

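Call:
send_rows(offset=[[20, 5, 0], [65, 17, 0], [110, 30, 5], [155, 42, 10], [200, 54, 18], [240, 65, 25], [265, 71, 29], [272, 73.5, 30], [272, 73.5, 30], [272, 73.5, 30], [272, 73.5, 30]], twist=[0.05, 0.1, 0.15, 0.17, 0.17, 0.17, 0.17, 0.17, 0.17, 0.17, 0.17], fingers=[30, 30, 30, 30, 30, 30, 30, 30, 30, 30, 30])

```text
time_s: 15.2
tool_pos: [0.6642, 0.136, 0.1407]
tcp_rot: [0.0, 0.677, 0.736, -0.0]
ft_force: [0.1, 0.2, -0.0]
opening: 0.0302
```

```bash
python3 - <<'E'
from tr import *
plan(.6638,.1376,.0135,1.656)
tr("w9")
E
```

```text
off [  1.7  -0.2 127.2] twist -0.0024 | pos [0.6642 0.136  0.1407] yaw 1.6536 tiltz [-1.e-04 -5.e-04 -1.e+00] t 15.2 open 30.2 F [ 0.1  0.2 -0. ] q6 -1.5
[ 199  164  235  123 4827] (array([0.66453394, 0.13811913]), 78.00296020507812, 148.21580505371094, np.float64(-1.4902239110097977))
[ 233  178   21   88 1461] (array([0.66836432, 0.0904333 ]), 11.664285659790039, 59.14764404296875, np.float64(0.08205563006470484))
[ 253  178   20   88 1458] (array([0.6673905 , 0.10340604]), 11.466825485229492, 59.27865219116211, np.float64(0.07724258225038838))
[ 273  178   20   88 1467] (array([0.66626794, 0.11626799]), 11.586871147155762, 59.405677795410156, np.float64(0.08282102256199408))
[ 340  178   19   88 1460] (array([0.66271759, 0.15999132]), 11.611173629760742, 59.352779388427734, np.float64(0.08179337527635955))
[ 359  178   21   88 1458] (array([0.66151471, 0.17292279]), 11.504063606262207, 59.1639289855957, np.float64(0.08150436404143768))
[ 378  178   22   88 1472] (array([0.66048926, 0.18581331]), 11.648015975952148, 59.14885711669922, np.float64(0.08011232973965221))
[ 309  166   15  121 1763] (array([0.66444055, 0.13819843]), 8.985108375549316, 77.82820892333984, np.float64(0.08013886148201266))
```

View pics/w9.png

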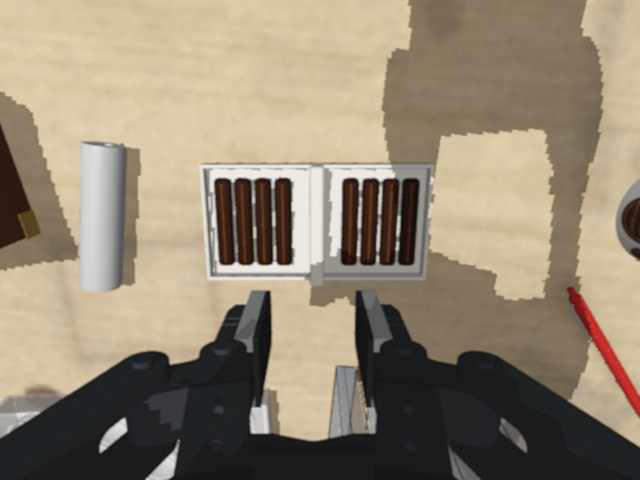

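Call:
send_rows(offset=[[2, 0.2, 40], [2, 0.2, 85], [2, 0.2, 112], [2, 0.2, 126], [2, 0.2, 126], [2, 0.2, 126], [2, 0.2, 126], [2, 0.2, 126], [2, 0.2, 126], [2, 0.2, 126], [2, 0.2, 126], [2, 0.2, 126]], twist=[0, 0, 0, 0, 0, 0, 0, 0, 0, 0, 0, 0], fingers=[30, 30, 30, 30, 30, 2, 2, 2, 2, 2, 2, 2], squeeze=40)

```text
time_s: 16.45
tool_pos: [0.6656, 0.1398, 0.0178]
tcp_rot: [0.002, 0.677, 0.736, 0.002]
ft_force: [0.9, -0.9, 5.8]
opening: 0.0075
```

Call:
send_rows(offset=[[0, 0, -5], [0, 0, -25], [0, 0, -65], [0, 0, -110], [0, 0, -150], [0, 0, -165], [0, 0, -165], [0, 0, -165]], twist=[0, 0, 0, 0, 0, 0, 0, 0], fingers=[2, 2, 2, 2, 2, 2, 2, 2])

```text
time_s: 17.25
tool_pos: [0.6634, 0.1397, 0.1773]
tcp_rot: [-0.001, 0.676, 0.736, -0.001]
ft_force: [-0.4, -0.3, -2.1]
opening: 0.007
```

```bash
python3 -c "
from h import *
plan(.6614,-.1441,.18,1.8245)
d=vision.get_image('wrist');cv2.imwrite('pics/w10.png',d['frame'][:,:,::-1])"
```

```text
off [-282.7  -26.    -2.6] twist -0.1689 | pos [0.6634 0.1397 0.1773] yaw 1.6556 tiltz [-3.e-03 -4.e-04 -1.e+00] t 17.25 open 7.0 F [-0.4 -0.3 -2.1] q6 -1.5
```

View pics/w10.png

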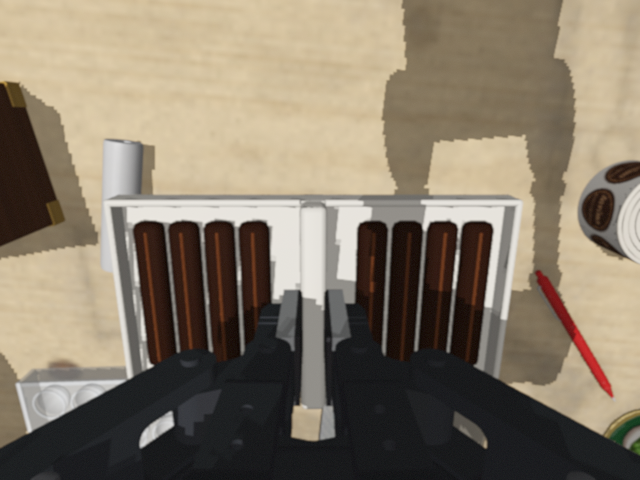

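Call:
send_rows(offset=[[-15, -1, 0], [-50, -5, 0], [-95, -9, 0], [-140, -13, 0], [-185, -17, 0], [-230, -21, 0], [-260, -24, 0], [-277, -25.5, -2], [-282.5, -26, -3], [-282.5, -26, -3], [-282.5, -26, -3], [-282.5, -26, -3]], twist=[-0.02, -0.05, -0.08, -0.11, -0.14, -0.169, -0.169, -0.169, -0.169, -0.169, -0.169, -0.169], fingers=[2, 2, 2, 2, 2, 2, 2, 2, 2, 2, 2, 2])

```text
time_s: 18.5
tool_pos: [0.6622, -0.1422, 0.1828]
tcp_rot: [-0.0, 0.611, 0.792, 0.0]
ft_force: [0.1, -1.6, -1.2]
opening: 0.007
```

```bash
python3 -c "
from h import *
plan(.6614,-.1441,.075,1.8245)
d=vision.get_image('wrist');cv2.imwrite('pics/w11.png',d['frame'][:,:,::-1])
P=cloud(d)
m=((P[...,2]>.16)&(P[...,2]<.2)).astype(np.uint8); m[290:]=0
c,w,h,th=rect(P[m>0]);e=c-(w/2000-.039)*np.array([np.cos(th+np.pi/2),np.sin(th+np.pi/2)])
print(c,w,h,th,e)"
```

```text
off [ -1.7  -1.3 107.8] twist 0.0021 | pos [ 0.6622 -0.1422  0.1828] yaw 1.8266 tiltz [ 1.e-04  4.e-04 -1.e+00] t 18.5 open 7.0 F [ 0.1 -1.6 -1.2] q6 -2.09
[ 0.64211212 -0.14746619] 38.891685485839844 148.7627410888672 -1.3136882969930035 [ 0.66102352 -0.14249386]
```

View pics/w11.png

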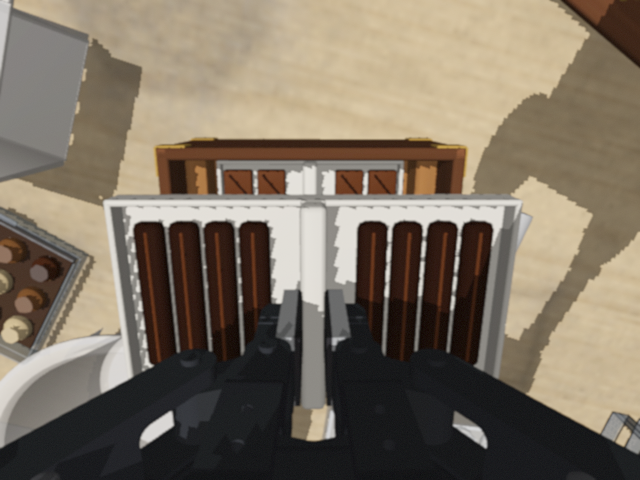

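Call:
send_rows(offset=[[-1.6, -0.5, 10], [-1.6, -0.5, 35], [-1.6, -0.5, 60], [-1.6, -0.5, 78], [-1.6, -0.5, 90], [-1.6, -0.5, 98], [-1.6, -0.5, 103], [-1.6, -0.5, 105], [-1.6, -0.5, 105]], twist=[0.003, 0.003, 0.003, 0.003, 0.003, 0.003, 0.003, 0.003, 0.003], fingers=[2, 2, 2, 2, 2, 2, 2, 2, 2])

```text
time_s: 19.45
tool_pos: [0.6622, -0.1457, 0.0784]
tcp_rot: [0.0, 0.613, 0.79, 0.0]
ft_force: [-1.4, 0.4, -1.0]
opening: 0.007
```

```bash
python3 -c "
from h import *
plan(.6614,-.1441,.075,1.8245)"
```

```text
off [ 1.8 -0.4  3.4] twist -0.0031 | pos [ 0.6622 -0.1457  0.0784] yaw 1.8214 tiltz [ 9.e-04 -3.e-04 -1.e+00] t 19.45 open 7.0 F [-1.4  0.4 -1. ] q6 -2.09
```

Call:
send_rows(offset=[[0.9, -0.4, 1.5], [0.9, -0.4, 3], [0.9, -0.4, 4], [0.9, -0.4, 4]], twist=[-0.001, -0.001, -0.001, -0.001], fingers=[2, 2, 2, 2])

```text
time_s: 19.85
tool_pos: [0.6616, -0.1449, 0.0758]
tcp_rot: [0.001, 0.613, 0.79, 0.0]
ft_force: [-2.4, -0.2, 5.1]
opening: 0.0073
```

```bash
python3 -c "
from h import *
plan(.6614,-.1441,.075,1.8245)"
```

```text
off [ 0.8 -0.   0.8] twist -0.0019 | pos [ 0.6616 -0.1449  0.0758] yaw 1.8226 tiltz [ 1.9e-03 -5.0e-04 -1.0e+00] t 19.85 open 7.3 F [-2.4 -0.2  5.1] q6 -2.09
```

Contact at the expected height; release and check.

Call:
send_rows(offset=[[0, 0, 0], [0, 0, 0], [0, 0, 0], [0, 0, 0], [0, 0, 0], [0, 0, -20], [0, 0, -60], [0, 0, -105], [0, 0, -120], [0, 0, -120], [0, 0, -120]], twist=[0, 0, 0, 0, 0, 0, 0, 0, 0, 0, 0], fingers=[30, 30, 30, 30, 30, 30, 30, 40, 50, 50, 50])

```text
time_s: 20.95
tool_pos: [0.6611, -0.1448, 0.1923]
tcp_rot: [-0.001, 0.613, 0.79, -0.0]
ft_force: [0.1, -0.3, -0.3]
opening: 0.05
```

```bash
python3 - <<'E'
from h import *
plan(.4457,.0258,.16,1.2258)
d=vision.get_image("wrist");f=d["frame"];cv2.imwrite("pics/w12.png",f[:,:,::-1])
P=cloud(d)
for lo,hi in ((.066,.075),(.076,.095)):
    m=((P[...,2]>lo)&(P[...,2]<hi)&(abs(P[...,0]-.661)<.08)&(abs(P[...,1]+.144)<.1)).astype(np.uint8)
    m[330:]=0
    k,lab,st,ce=cv2.connectedComponentsWithStats(m)
    for i in range(1,k):
        if st[i,4]>400: print(st[i],rect(P[lab==i]),np.percentile(P[lab==i][:,2],[5,50,95]).round(4))
E
```

```text
off [ 218.9 -166.1   32.7] twist 0.5967 | pos [ 0.6611 -0.1448  0.1923] yaw 1.8225 tiltz [-1.3e-03  3.0e-04 -1.0e+00] t 20.95 open 50.0 F [ 0.1 -0.3 -0.3] q6 -2.09
[ 184  162  261  132 2294] (array([ 0.66261328, -0.14361751]), 85.29486083984375, 157.218994140625, np.float64(-1.320028850784805)) [0.0665 0.0707 0.0745]
[ 192  164  241  119 3070] (array([ 0.66111096, -0.14530225]), 78.46710968017578, 148.1849822998047, np.float64(-1.3203560201247209)) [0.0668 0.0694 0.0707]
[ 207  179   22   89 1381] (array([ 0.67578418, -0.20414166]), 11.337170600891113, 58.51399612426758, np.float64(0.24113989899810306)) [0.0663 0.0676 0.0689]
[ 227  178   22   90 1416] (array([ 0.6725119 , -0.19166559]), 11.366158485412598, 59.14632034301758, np.float64(0.2503598126262272)) [0.0663 0.0675 0.0688]
[ 248  179   20   89 1409] (array([ 0.66953992, -0.17914244]), 11.222749710083008, 58.7406005859375, np.float64(0.24634151866021803)) [0.0663 0.0676 0.0688]
[ 269  178   19   90 1411] (array([ 0.66609619, -0.16666615]), 11.208720207214355, 59.14037322998047, np.float64(0.2504161551280397)) [0.0664 0.0675 0.0
[... 408 characters left out ...]
5621337890625, np.float64(0.2460995538304278)) [0.0663 0.0676 0.0688]
[ 396  179   22   89 1399] (array([ 0.64577124, -0.08654816]), 11.0576753616333, 58.70229721069336, np.float64(0.25406220575268357)) [0.0663 0.0676 0.0689]
[  163   146   303   167 10095] (array([ 0.66149335, -0.14384381]), 102.34371185302734, 172.72628784179688, np.float64(-1.3152771721888583)) [0.0783 0.0873 0.0887]
[ 305  166   15  123 1822] (array([ 0.66067615, -0.14521077]), 8.95669174194336, 77.52741241455078, np.float64(0.2466905092763163)) [0.0799 0.0815 0.0827]
[ 241  293  144   18 2432] (array([ 0.70640625, -0.13325304]), 8.264169692993164, 92.93452453613281, np.float64(-1.314250240627767)) [0.0774 0.087  0.0885]
```

View pics/w12.png

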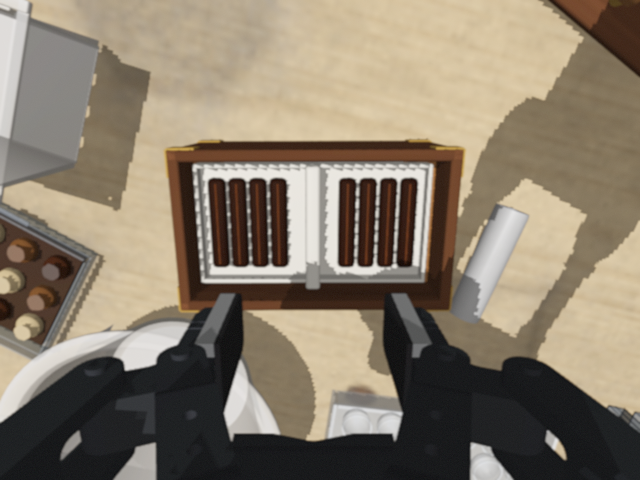

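Call:
send_rows(offset=[[15, -12, 0], [45, -34, 0], [75, -57, 0], [110, -83, 5], [145, -110, 10], [180, -136, 20], [205, -155, 28], [219, -166, 32], [219, -166, 32], [219, -166, 32], [219, -166, 32], [219, -166, 32]], twist=[0.1, 0.2, 0.3, 0.4, 0.5, 0.57, 0.597, 0.597, 0.597, 0.597, 0.597, 0.597], fingers=[40, 40, 40, 40, 40, 40, 40, 40, 40, 40, 40, 40])

```text
time_s: 22.2
tool_pos: [0.4465, 0.0253, 0.1614]
tcp_rot: [-0.0, 0.818, 0.575, -0.0]
ft_force: [0.7, -0.0, 0.2]
opening: 0.04
```

```bash
python3 - <<'E'
from tr import *
plan(.4457,.0258,.016,1.2258)
tr("w13")
E
```

```text
off [  0.2  -0.8 145.4] twist -0.0012 | pos [0.4465 0.0253 0.1614] yaw 1.2246 tiltz [-8.e-04 -1.e-04 -1.e+00] t 22.2 open 40.0 F [ 0.7 -0.   0.2] q6 -1.24
[  187   142   254   140 33833] (array([0.44603403, 0.026359  ]), 99.96322631835938, 170.68310546875, np.float64(1.22514518154573))
[ 304  171   19   99 1758] (array([0.44570264, 0.02644558]), 11.525697708129883, 65.26399993896484, np.float64(-0.3410995366301117))
```

View pics/w13.png

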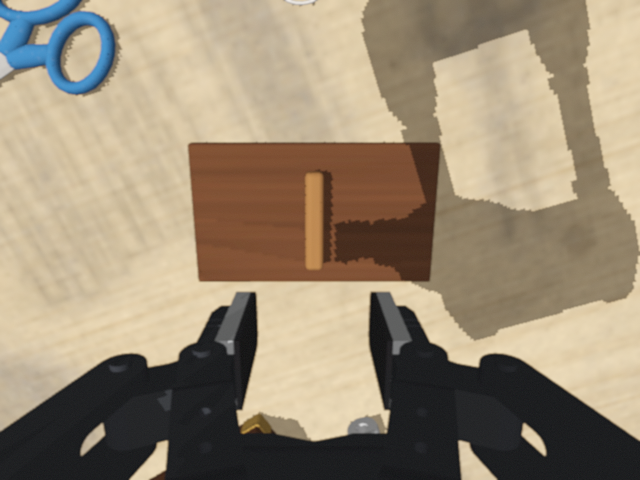

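Call:
send_rows(offset=[[0.7, -0.8, 45], [0.7, -0.8, 95], [0.7, -0.8, 128], [0.7, -0.8, 143], [0.7, -0.8, 143], [0.7, -0.8, 143], [0.7, -0.8, 143], [0.7, -0.8, 143], [0.7, -0.8, 143], [0.7, -0.8, 143], [0.7, -0.8, 143], [0.7, -0.8, 143]], twist=[0, 0, 0, 0, 0, 0, 0, 0, 0, 0, 0, 0], fingers=[40, 40, 40, 40, 40, 2, 2, 2, 2, 2, 2, 2], squeeze=60)

```text
time_s: 23.45
tool_pos: [0.4473, 0.0268, 0.0216]
tcp_rot: [0.002, 0.818, 0.575, 0.002]
ft_force: [0.9, 0.4, 6.5]
opening: 0.0102
```

Call:
send_rows(offset=[[0, 0, -5], [0, 0, -25], [0, 0, -65], [0, 0, -110], [0, 0, -155], [0, 0, -170], [0, 0, -170], [0, 0, -170]], twist=[0, 0, 0, 0, 0, 0, 0, 0], fingers=[2, 2, 2, 2, 2, 2, 2, 2])

```text
time_s: 24.25
tool_pos: [0.445, 0.0268, 0.1871]
tcp_rot: [-0.001, 0.818, 0.575, -0.001]
ft_force: [0.6, -0.2, -2.6]
opening: 0.0103
```

```bash
python3 -c "
from h import *
plan(.6614,-.1441,.19,1.8245)
d=vision.get_image('wrist');cv2.imwrite('pics/w14.png',d['frame'][:,:,::-1])"
```

```text
off [-87.6 261.5  -3.4] twist -0.599 | pos [0.445  0.0268 0.1871] yaw 1.2255 tiltz [-0.0022  0.     -1.    ] t 24.25 open 10.3 F [ 0.6 -0.2 -2.6] q6 -1.24
```

View pics/w14.png

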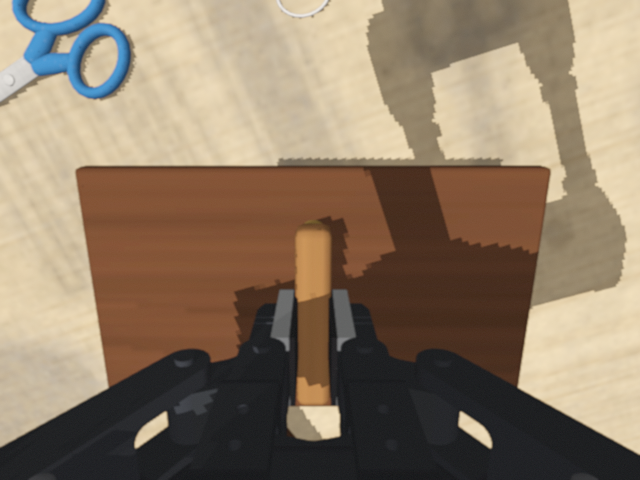

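Call:
send_rows(offset=[[-5, 15, 0], [-17, 50, 0], [-30, 90, 0], [-43, 130, 0], [-56, 170, 0], [-70, 210, -2], [-80, 240, -3], [-87.5, 261.5, -3], [-87.5, 261.5, -3], [-87.5, 261.5, -3], [-87.5, 261.5, -3], [-87.5, 261.5, -3]], twist=[-0.05, -0.14, -0.23, -0.32, -0.41, -0.5, -0.57, -0.599, -0.599, -0.599, -0.599, -0.599], fingers=[2, 2, 2, 2, 2, 2, 2, 2, 2, 2, 2, 2])

```text
time_s: 25.5
tool_pos: [0.6613, -0.1432, 0.1917]
tcp_rot: [-0.0, 0.612, 0.791, -0.0]
ft_force: [1.2, 0.3, -1.6]
opening: 0.01
```

```bash
python3 -c "
from h import *
plan(.6614,-.1441,.1056,1.8245)
d=vision.get_image('wrist');cv2.imwrite('pics/w15.png',d['frame'][:,:,::-1])
P=cloud(d)
m=((P[...,2]>.175)&(P[...,2]<.188)).astype(np.uint8); m[290:]=0
c,w,h,th=rect(P[m>0]);e=c-(w/2000-.05)*np.array([np.cos(th+np.pi/2),np.sin(th+np.pi/2)])
print(c,w,h,th,e,np.median(P[...,2][m>0]))"
```

```text
off [-0.9 -0.1 86.1] twist 0.0005 | pos [ 0.6613 -0.1432  0.1917] yaw 1.825 tiltz [-4.e-04  2.e-04 -1.e+00] t 25.5 open 10.0 F [ 1.2  0.3 -1.6] q6 -2.09
[ 0.63494586 -0.15017737] 47.26023483276367 170.23654174804688 -1.3165803734235317 [ 0.66046824 -0.1435457 ] 0.1818882188170583
```

View pics/w15.png

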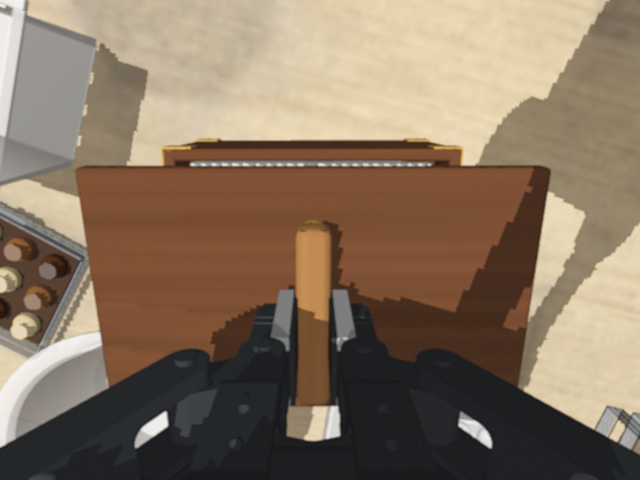

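Call:
send_rows(offset=[[-0.6, 0.7, 10], [-0.6, 0.7, 35], [-0.6, 0.7, 55], [-0.6, 0.7, 70], [-0.6, 0.7, 77], [-0.6, 0.7, 78], [-0.6, 0.7, 78]], twist=[0, 0, 0, 0, 0, 0, 0], fingers=[2, 2, 2, 2, 2, 2, 2])

```text
time_s: 26.25
tool_pos: [0.663, -0.1444, 0.1146]
tcp_rot: [0.001, 0.612, 0.791, 0.0]
ft_force: [-0.4, -0.2, -1.9]
opening: 0.0103
```

```bash
python3 -c "
from h import *
plan(.6622,-.1441,.1058,1.8245)"
```

```text
off [ 0.5 -0.7  8.8] twist 0.0001 | pos [ 0.663  -0.1444  0.1146] yaw 1.8246 tiltz [ 1.1e-03 -3.0e-04 -1.0e+00] t 26.25 open 10.3 F [-0.4 -0.2 -1.9] q6 -2.09
```

Call:
send_rows(offset=[[0.2, -0.5, 3], [0.2, -0.5, 6], [0.2, -0.5, 8.5], [0.2, -0.5, 9.5], [0.2, -0.5, 9.5]], twist=[0, 0, 0, 0, 0], fingers=[2, 2, 2, 2, 2])

```text
time_s: 26.75
tool_pos: [0.6624, -0.1445, 0.1057]
tcp_rot: [0.001, 0.612, 0.791, 0.0]
ft_force: [-3.7, 0.5, 4.2]
opening: 0.0104
```

```bash
python3 -c "
from h import *
plan(.6622,-.1441,.1058,1.8245)"
```

```text
off [ 0.4 -0.1 -0.1] twist -0.0001 | pos [ 0.6624 -0.1445  0.1057] yaw 1.8244 tiltz [ 1.5e-03 -4.0e-04 -1.0e+00] t 26.75 open 10.4 F [-3.7  0.5  4.2] q6 -2.09
```

Home at 0.1057. Release and rise.

Call:
send_rows(offset=[[0, 0, 0], [0, 0, 0], [0, 0, 0], [0, 0, 0], [0, 0, 0], [0, 0, -20], [0, 0, -60], [0, 0, -100], [0, 0, -120], [0, 0, -120], [0, 0, -120]], twist=[0, 0, 0, 0, 0, 0, 0, 0, 0, 0, 0], fingers=[30, 30, 30, 30, 30, 30, 40, 50, 50, 50, 50])

```text
time_s: 27.85
tool_pos: [0.6623, -0.1444, 0.2239]
tcp_rot: [0.0, 0.612, 0.791, 0.0]
ft_force: [-0.3, 0.1, -0.0]
opening: 0.0499
```

```bash
python3 - <<'E'
from h import *
plan(.6622,-.1441,.1058,1.8245)
d=vision.get_image("wrist");f=d["frame"];cv2.imwrite("pics/w16.png",f[:,:,::-1])
P=cloud(d)
for lo,hi in ((.092,.105),(.11,.13)):
    m=((P[...,2]>lo)&(P[...,2]<hi)&(abs(P[...,0]-.661)<.08)&(abs(P[...,1]+.144)<.1)).astype(np.uint8)
    m[330:]=0
    k,lab,st,ce=cv2.connectedComponentsWithStats(m)
    for i in range(1,k):
        if st[i,4]>400:
            Q=P[lab==i];A=np.linalg.lstsq(np.c_[Q[:,:2]-Q[:,:2].mean(0),np.ones(len(Q))],Q[:,2],rcond=None)[0]
            print(st[i],rect(Q),np.percentile(Q[:,2],[5,50,95]).round(4),"slope",A.round(4))
d=vision.get_image("side");cv2.imwrite("pics/s16.png",d["frame"][:,:,::-1])
d=vision.get_image("top");P=cloud(d)
for n,(u,v,z) in dict(labels=(165,200,.006),tub=(470,206,.08)).items():
    m=np.zeros((480,640),np.uint8);m[v-45:v+45,u-45:u+45]=((P[...,2]>z)&(P[...,2]<.13))[v-45:v+45,u-45:u+45]
    if n=="labels": m[:,:140]=0
    k,lab,st,ce=cv2.connectedComponentsWithStats(m);i=1+np.argmax(st[1:,4]);print(n,rect(P[lab==i]))
E
```

```text
off [  0.3  -0.  118.1] twist 0.0 | pos [ 0.6623 -0.1444  0.2239] yaw 1.8245 tiltz [ 3.e-04 -1.e-04 -1.e+00] t 27.85 open 49.9 F [-0.3  0.1 -0. ] q6 -2.09
[  176   144   273   149 36601] (array([ 0.66151294, -0.14490756]), 99.5403060913086, 170.4783172607422, np.float64(-1.3169788322568783)) [0.0946 0.0957 0.0969] slope [0.0007 0.0002 0.0957]
[ 303  175   20  107 2084] (array([ 0.66136029, -0.14473346]), 11.813295364379883, 65.514892578125, np.float64(0.2482357252750509)) [0.1151 0.1174 0.1187] slope [ 0.0094 -0.0171  0.1172]
labels (array([0.63985742, 0.37209564]), 66.9522705078125, 69.09159851074219, np.float64(1.129949822590575))
tub (array([ 0.62653583, -0.37981619]), 110.25007629394531, 128.46435546875, np.float64(1.4834736714961796))
```

View pics/w16.png

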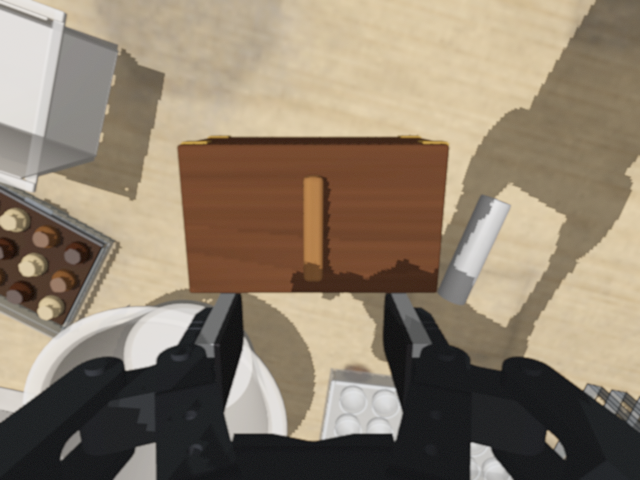

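View pics/s16.png

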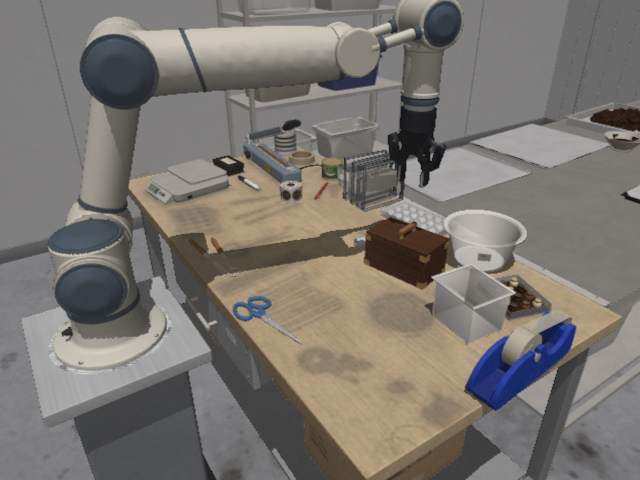

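The lid sits level on the chest: its board top is at 95.7 mm against 96 expected, and it is about 1 mm off centre. The gripper is clear of everything, and the sticker roll and tub have not moved.

```bash
python3 -c "
from bench import bot
print(bot.sign_off())"
```

```text
the job is handed in; nothing more can be done
None
```

The chest is loaded: I placed the short, middle and long trays in that order, put the lid on, and handed the job in at about 28 s. The hand-in reports no verdict.

| Part | Last check |
|---|---|
| Short tray | The tool height at floor contact fitted, and the picture shows the tray lying between the lower ledges. I did not measure its centre or level after release. |
| Middle tray | All twelve pralines read 41.3 mm high, so it lies level. It is about 1 mm off the chest centre. |
| Long tray | All eight sticks read about 67.5 mm high, so it lies level. Its handle top is at 81.5 mm (82 expected), and it is about 1.5 mm off centre. |
| Lid | The board top is at 95.7 mm (96 expected), with a slope under 0.001. It is about 1 mm off centre and matches the chest's yaw to about 0.002 rad. |
| Sticker roll and tub | Both are within 0.5 mm of where they started. |

- **Disagreements:** the top and wrist cameras differed by up to 1.5 mm. Successive tool position readings also scattered by 1 to 3 mm. Both are inside the 4 mm fitting clearance.
- **Side forces:** the middle tray, long tray and lid each showed a sideways push of 2 to 5 N as they touched down. It was gone once they were released.

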